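# Feel for the stepped end and lay a handpiece sleeve in the assembly cradle

## Task

Take either one of the two silver handpiece sleeves, and while it still lies in its rest feel one of its black ends with the fingers to find which end is turned down smaller. Then lay that sleeve fully down in the assembly cradle with its smaller end towards the red plate, turning it round if it needs it, centred over the two wooden saddles, and let go. Leave the other sleeve where it lies.

Things in the scene. Friction and masses are not known exactly. Their poses are not given: they have to be found in the camera images.
- sleeve_1: aluminium sleeve, 100 mm long, lying level in a low wooden rest: ribbed silver middle 52 mm long, 34 mm across; both ends black for 24 mm. One black end is 34 mm across, the other turned down to 24 mm (5 mm step all round); its frame does not tell which: feel its width or top height. 0.14 to 0.28 kg. Origin: mid-length on its axis, 40 mm above the bench; x axis along it
- sleeve_2: the second sleeve: look, sizes and frame as sleeve_1, its smaller end may lie either way. Each rest is fixed: base 70 x 50 mm, 10 mm high, two V saddles 8 mm wide, 14 mm either side of the sleeve's middle, reaching up to 8 mm below the sleeve's axis and 19 mm to either side of it; the ends hang free, with finger room all round
- cradle: fixed: dark wood base 150 x 60 mm, 10 mm high; two light V saddles like the rests', at x = -14 and 14 mm, hold a sleeve with its axis along x, 40 mm above the bench; a steel V fork at x = 40 mm clears the smaller end but props up the larger; a red plate (56 mm wide, top at 61 mm) stands at the +x end. Origin: on the bench under the sleeve's place; x towards the red plate, z up
- cradle_plate (a point): point on the inner face of the red plate, 65 mm along the cradle's x from its origin, 40 mm above the bench, on the sleeve's axis when seated; x axis as the cradle's

How it is judged:
On the way:
1. a black end of one sleeve is touched with the fingers while the sleeve still lies in its rest (hand over that end, more than 22 mm from the sleeve's middle) (((contact force between the fingers and sleeve_1 above 0.3 N and distance of sleeve_1 from where it was at the start of the episode below 0.012 m and (x of the grasp point in the frame of sleeve_1 above 0.022 m or x of the grasp point in the frame of sleeve_1 below -0.022 m)) or (contact force between the fingers and sleeve_2 above 0.3 N and distance of sleeve_2 from where it was at the start of the episode below 0.012 m and (x of the grasp point in the frame of sleeve_2 above 0.022 m or x of the grasp point in the frame of sleeve_2 below -0.022 m)))), for 0.05 s.
At the end, for the whole second after the job is handed in: one sleeve lies at rest in the cradle, middle within 10 mm of the cradle's centre seen from above and 34 to 46 mm up, within 10 degrees of its line and level within 2.5 degrees (only so with the smaller end by the red plate: the larger is propped up); the other has moved under 20 mm (((horizontal distance between sleeve_1 and cradle below 0.01 m and height (world z) of sleeve_1 between 0.034 and 0.046 m and angle between the x axis of sleeve_1 and the x axis of cradle, either way round below 0.175 rad and angle between sleeve_1's own x axis and vertical between 1.526 and 1.616 rad and linear speed of sleeve_1 below 0.02 m/s and distance of sleeve_2 from where it was at the start of the episode below 0.02 m) or (horizontal distance between sleeve_2 and cradle below 0.01 m and height (world z) of sleeve_2 between 0.034 and 0.046 m and angle between the x axis of sleeve_2 and the x axis of cradle, either way round below 0.175 rad and angle between sleeve_2's own x axis and vertical between 1.526 and 1.616 rad and linear speed of sleeve_2 below 0.02 m/s and distance of sleeve_1 from where it was at the start of the episode below 0.02 m))); the robot touches nothing.
It also fails if it takes over 38 s, if anything falls off the work surface, if the arm or the gripper's body presses on something with over 40 N, if the wrist force passes 120 N, or if a joint passes its speed limit or range.

## Robot

A 7-joint arm with a two-finger parallel gripper is mounted at the origin on the work surface. World frame = base frame: x ahead of the robot, y to its left, z up, the work surface at z = 0. Lengths are in m, angles in rad, forces in N, time in s.
With the tool pointing down it reaches from about 0.425 to 0.975 m from the base axis. Payload 16.7 kg.
Tool frame: the origin (TCP) lies midway between the tips of the shut fingers; the grasp point (between the pads) lies 19 mm behind it (ctrl.grasp_offset is the distance from the TCP to the grasp point, in m); z points along the fingers, y is the line along which they close (so a half turn about z gives the same grasp; the last joint's range is limited). The gripper opens to 85 mm and grips with 20 to 120 N. Pads are 22 mm wide; open, the fingers measure 114 mm over their backs; the gripper's body (76 mm by 85 mm) begins 54 mm behind the grasp point. The pads swing forward as they close: fully open they stand 13 mm farther back than shut.
Start: joints at [1.149, 0.426, 0.074, 1.606, -0.034, 1.111, -0.067], TCP at [0.182, -0.65, 0.231] pointing down, gripper open.
Joint ranges: [-2.85, 2.85], [-0.5, 2.14], [-1.23, 1.37], [0.21, 2.46], [-1.02, 4.16], [0.16, 2.05], [-2.73, 2.73]. Speed limits (rad/s): [1.89, 1.89, 2.39, 2.39, 3.01, 3.01, 3.01].

## Interface

Orientations are given as a rotation vector (axis times angle).
In Python, from bench import ctrl gives the robot as it stands.
- The arm moves only by the shell command python3 drive.py 'ROWS' [FORCE]. ROWS is rows parted by semicolons, their numbers by spaces, 1 to 8 of them, each of 7 numbers: a rotation vector rx, ry, rz in rad, then dx, dy, dz in m, then the finger opening in m; each row is the pose to reach, as a shift and turn from the pose commanded when the command began, along the tool's axes at that moment; what a row does not reach only later rows make up. A row lasts 1/12 s, in which the tool goes at most 0.0417 m and 0.125 rad, less where a joint would pass 70% of its speed; a pose out of reach is approached as far as the arm can. The fingers move at their own pace and stop on an object; FORCE is the grip in N (left out, the last holds). Time passes only in rows, so rows that do not move let the fingers close. It prints the time, the measured TCP pose, the force, the opening and the grip force at its end.
- ctrl.get_obs(): the state, without advancing time (a new reading comes with each control period).
- ctrl.get_image(name): name is "side" or "top" or "wrist"; returns the picture (480x640x3 uint8, red, green, blue); there is no depth.
- ctrl.camera_params(name): a dict with "vfov" (degrees; the focal length in pixels is half the picture's height over the tangent of half this angle, whatever the lens; pixels are square), "cx", "cy" (the principal point, pixels), "dist" ([k1, k2, p1, p2, k3] as OpenCV has them; the pictures are not rectified), "pose" (4x4, takes a point from camera to world coordinates); the wrist camera has in their place "T_tool_cam" (4x4, takes a point from camera to tool coordinates, whose origin is the TCP and whose axes are the flange's). Camera axes: x right, y down, z forward; pixel columns grow to the right and rows downward; lengths in m; the calibration is good to about 2 mm. A picture is of the moment at which its call begins: read the wrist's pose just before it. camera_params takes no time and is no camera call.
- ctrl.sign_off(): hands the job in; it is judged then, once.
The state is a dict: "time": time; "joint_positions": joint angles; "joint_velocities": joint speeds; "tau": joint torques, N m; "ee_pos": TCP position; "orientation": TCP orientation; "force": force on the tool from outside, world axes, zero at the start; "moment": the same for the moment, N m; "opening": finger opening in m; "gripper_force": force on a finger pad.
Only numpy, scipy, OpenCV 4.12 (cv2) and the standard library are available. Lean on these libraries where they do the work, as an engineer would, in place of code of your own. Each camera call takes 0.05 s, during which the arm holds its last target. There are 200 camera calls.

## Working session

There is one attempt and no reset: what is moved stays moved. The work goes in short steps, Python scripts to look and compute and a shell command to move; the robot and the scene stay as the last step left them, time stands still between calls to the robot, and variables do not carry over. Pictures are saved under pics/ and viewed, at most 10 in all, crops included, and the job is handed in when it is done.

```bash
ls; mkdir -p pics; python3 - <<'E'
from bench import ctrl
import cv2,numpy as np
for n in("top","side"):
    im=ctrl.get_image(n); cv2.imwrite(f"pics/{n}0.png",im[:,:,::-1]); p=ctrl.camera_params(n); print(n,p)
print(ctrl.camera_params("wrist"))
o=ctrl.get_obs(); print(o["ee_pos"],o["orientation"],o["opening"],o["time"],ctrl.grasp_offset)
E
```

```text
bench.py
drive.py
pics
top {'vfov': 50.14933345059998, 'cx': 321.6393760879117, 'cy': 237.70413417045557, 'dist': array([-0.10729606,  0.        ,  0.        ,  0.        ,  0.        ]), 'pose': array([[ 0.00832077, -0.98084948,  0.19458949,  0.38988454],
       [-0.99995194, -0.00917057, -0.00346668, -0.00348053],
       [ 0.00518479, -0.19455129, -0.98087864,  0.7955955 ],
       [ 0.        ,  0.        ,  0.        ,  1.        ]])}
side {'vfov': 55.79615199207951, 'cx': 326.89721531893014, 'cy': 237.71799513987037, 'dist': array([-0.04201906,  0.        ,  0.        ,  0.        ,  0.        ]), 'pose': array([[-0.70604726, -0.54693368,  0.44984532,  0.20576156],
       [-0.70808814,  0.53589766, -0.45980962,  0.36319975],
       [ 0.01041431, -0.64317745, -0.76564633,  0.65382601],
       [ 0.        ,  0.        ,  0.        ,  1.        ]])}
{'vfov': 61.54569171294824, 'cx': 320.8320193997041, 'cy': 239.62638654326705, 'dist': array([-0.08720905,  0.        ,  0.        ,  0.        ,  0.        ]), 'T_tool_cam': array([[ 9.16206907e-04, -9.49329352e-01, -3.14281629e-01,
         8.06827428e-02],
       [ 9.99999438e-01,  7.02368578e-04,  7.93642587e-04,
         7.50529481e-04],
       [-5.32686662e-04, -3.14282180e-01,  9.49329462e-01,
        -1.42815046e-01],
       [ 0.00000000e+00,  0.00000000e+00,  0.00000000e+00,
         1.00000000e+00]])}
[ 0.18172276 -0.6497035   0.23065311] [-3.11128874e+00 -4.26913391e-01  3.41064004e-04] 0.08533428753090523 0.1 0.0187
```

View pics/top0.png

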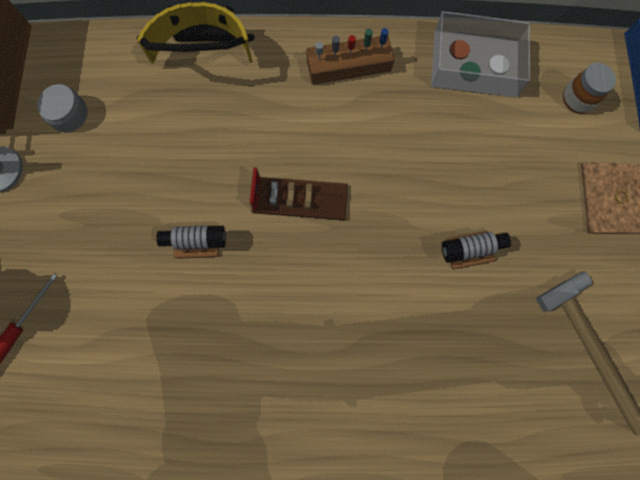

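The top view shows the left sleeve around (191,238), the right one around (476,247), and the cradle around (300,198) with its red plate at (255,188). I'll enlarge these.

```bash
python3 - <<'E'
import cv2,numpy as np
im=cv2.imread("pics/top0.png")
a=cv2.resize(im[160:265,145:355],None,fx=3.8,fy=3.8,interpolation=cv2.INTER_CUBIC)
cv2.imwrite("pics/c1.png",a)
E
```

```text
(no output)
```

View pics/c1.png

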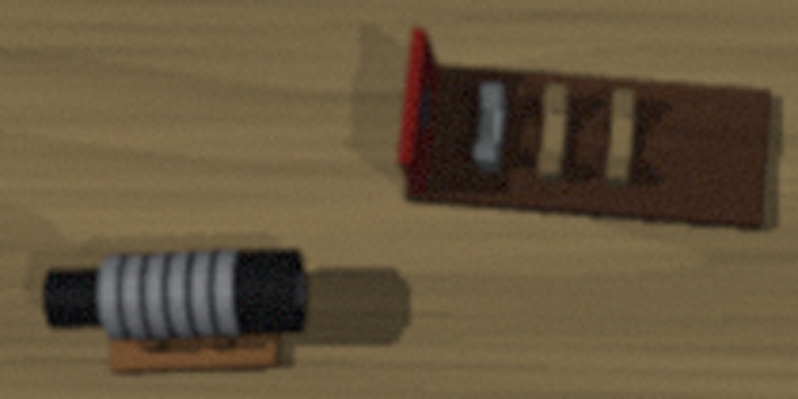

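The crop shows the left sleeve with its silver part from crop x 99 to 240 and axis at about y 296→292. Its left end looks thinner. The cradle has saddles at crop x ≈553 and 621 and the steel fork at about 490, with the plate on the left. Next I fit the poses.

```bash
cat > h.py <<'E'
import cv2,numpy as np
from bench import ctrl
from scipy.optimize import least_squares
from scipy.spatial.transform import Rotation as R
def K(p):
    f=240/np.tan(np.radians(p["vfov"])/2); return np.array([[f,0,p["cx"]],[0,f,p["cy"]],[0,0,1]])
def proj(p,T,P):
    Ti=np.linalg.inv(T); return cv2.projectPoints(np.array(P,float),cv2.Rodrigues(Ti[:3,:3])[0],Ti[:3,3],K(p),p["dist"])[0][:,0]
def fit(views,x0):  # views: (p,T,obj,px); pose x,y,yaw on bench
    def w(v,o): c,s=np.cos(v[2]),np.sin(v[2]); o=np.array(o,float); return np.c_[v[0]+c*o[:,0]-s*o[:,1],v[1]+s*o[:,0]+c*o[:,1],o[:,2]]
    f=lambda v:np.concatenate([(proj(p,T,w(v,o))-px).ravel() for p,T,o,px in views])
    r=least_squares(f,x0); return r.x,r.fun.reshape(-1,2).round(1)
E
python3 - <<'E'
from h import *
p=ctrl.camera_params("top"); c=lambda a:np.array(a,float)/3.8+[145,160]-0.37
T=p["pose"]
o=np.array([[-75,-30,10],[-75,30,10],[-14,-19,32],[-14,19,32],[14,-19,32],[14,19,32],[65,-28,61],[65,28,61]])/1e3
print(fit([(p,T,o,c([[770,90],[763,227],[624,90],[620,182],[556,85],[552,177],[424,30],[409,163]]))],[.48,.0,1.57]))
o=np.array([[26,0,40],[-26,0,40],[50,0,40],[-50,0,40]])/1e3
print(fit([(p,T,o,c([[99,296],[240,292],[46,297],[302,291]]))],[.4,.2,1.57]))
E
```

```text
(array([0.60962018, 0.02947337, 1.50421297]), array([[ 0.6,  0.1],
       [-0. ,  0.5],
       [ 0.1, -0.2],
       [-0.8, -0.8],
       [ 0. , -0.2],
       [-1.1, -0.8],
       [ 0.6,  0.3],
       [ 0.7,  1.2]]))
(array([0.53898532, 0.19316268, 1.60677422]), array([[ 2.1, -0.1],
       [-1. ,  0.1],
       [ 0.5,  0.1],
       [-1.5, -0.1]]))
```

The fits agree to about 1 px. The cradle is at (0.610, 0.029, yaw 1.504) and the left sleeve at (0.539, 0.193, yaw 1.607), with the apparent small end towards +y. No turning round looks necessary. Next I work out the moves.

```bash
cat >> h.py <<'E'
def delta(x,y,z,yaw,start=None):
    ob=ctrl.get_obs(); p0,R0=(np.array(ob["ee_pos"]),R.from_rotvec(ob["orientation"])) if start is None else start
    Rt=R.from_matrix([[np.cos(yaw),np.sin(yaw),0],[np.sin(yaw),-np.cos(yaw),0],[0,0,-1]])
    d=R0.inv().apply(np.array([x,y,z])-p0); r=(R0.inv()*Rt).as_rotvec()
    print("rot",r.round(3),"d",d.round(4),"rows",np.linalg.norm(d)/.0417,np.linalg.norm(r)/.125,"t",ob["time"]); return np.array([x,y,z]),Rt
E
python3 - <<'E'
from h import *
s=delta(.42,-.42,.26,.95); s=delta(.57,-.12,.26,1.4,s); s=delta(.57,.13,.26,1.6,s)
E
```

```text
rot [-0.001 -0.    -0.677] d [ 0.2913 -0.1571 -0.0292] rows 7.968019812586826 5.418203321499986 t 0.1
rot [ 0.    0.   -0.45] d [ 0.3313 -0.0525  0.    ] rows 8.043409991006438 3.5999999999999988 t 0.1
rot [ 0.   0.  -0.2] d [ 0.2464 -0.0425  0.    ] rows 5.995203836930456 1.6000000000000023 t 0.1
```

```bash
P='0 0 -0.677 0.291 -0.157 -0.029 0.085'; python3 drive.py '0 0 -0.677 0.291 -0.157 -0.029 0.085;0 0 -0.677 0.291 -0.157 -0.029 0.085;0 0 -0.677 0.291 -0.157 -0.029 0.085;0 0 -0.677 0.291 -0.157 -0.029 0.085;0 0 -0.677 0.291 -0.157 -0.029 0.085;0 0 -0.677 0.291 -0.157 -0.029 0.085;0 0 -0.677 0.291 -0.157 -0.029 0.085;0 0 -0.677 0.291 -0.157 -0.029 0.085' 20
python3 -c "
from h import *
s=delta(.57,-.12,.26,1.4)"
```

```text
time: 0.77
ee_pos: [0.4209, -0.4186, 0.2604]
orientation: [-2.793, -1.437, -0.0]
force: [0.9, -1.1, -0.1]
opening: 0.0852
gripper_force: 0.0
rot [-0.   -0.   -0.45] d [ 0.3296 -0.0523  0.0005] rows 8.003413449181735 3.597749512520104 t 0.7667
```

```bash
python3 drive.py '0 0 -0.45 0.33 -0.052 0 0.085;0 0 -0.45 0.33 -0.052 0 0.085;0 0 -0.45 0.33 -0.052 0 0.085;0 0 -0.45 0.33 -0.052 0 0.085;0 0 -0.45 0.33 -0.052 0 0.085;0 0 -0.45 0.33 -0.052 0 0.085;0 0 -0.45 0.33 -0.052 0 0.085;0 0 -0.45 0.33 -0.052 0 0.085'
python3 drive.py '0 0 -0.2 0.246 -0.042 0 0.085;0 0 -0.2 0.246 -0.042 0 0.085;0 0 -0.2 0.246 -0.042 0 0.085;0 0 -0.2 0.246 -0.042 0 0.085;0 0 -0.2 0.246 -0.042 0 0.085;0 0 -0.2 0.246 -0.042 0 0.085;0 0 -0.2 0.246 -0.042 0 0.085;0 0 -0.2 0.246 -0.042 0 0.085'
python3 -c "
from h import *
o=ctrl.get_obs();print(o['ee_pos'],o['orientation'])
cv2.imwrite('pics/w1.png',ctrl.get_image('wrist')[:,:,::-1])"
```

```text
time: 1.43
ee_pos: [0.5695, -0.1206, 0.2603]
orientation: [-2.403, -2.023, 0.0]
force: [1.1, -0.4, 0.2]
opening: 0.085
gripper_force: 0.0
time: 2.1
ee_pos: [0.569, 0.13, 0.2601]
orientation: [-2.183, -2.258, -0.0]
force: [0.4, -0.5, 0.8]
opening: 0.0853
gripper_force: 0.0
[0.56900919 0.13000621 0.26006764] [-2.18307846e+00 -2.25777645e+00 -1.55080296e-04]
```

View pics/w1.png

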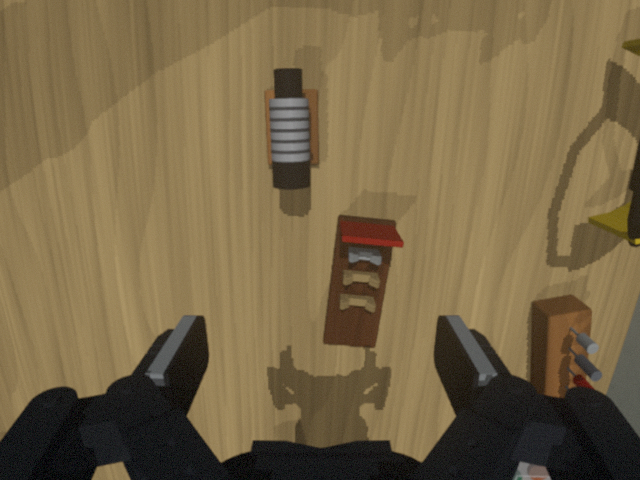

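The wrist view shows the sleeve from (288,70) to (291,187), narrower at the far (+y) end, and the cradle around (360,285). I'll enlarge to refine.

```bash
python3 - <<'E'
import cv2
im=cv2.imread("pics/w1.png")
a=cv2.resize(im[60:200,250:350],None,fx=4,fy=4,interpolation=cv2.INTER_CUBIC)
b=cv2.resize(im[210:350,315:415],None,fx=4,fy=4,interpolation=cv2.INTER_CUBIC)
cv2.imwrite("pics/c2.png",cv2.hconcat([a,b]))
E
```

```text
(no output)
```

View pics/c2.png

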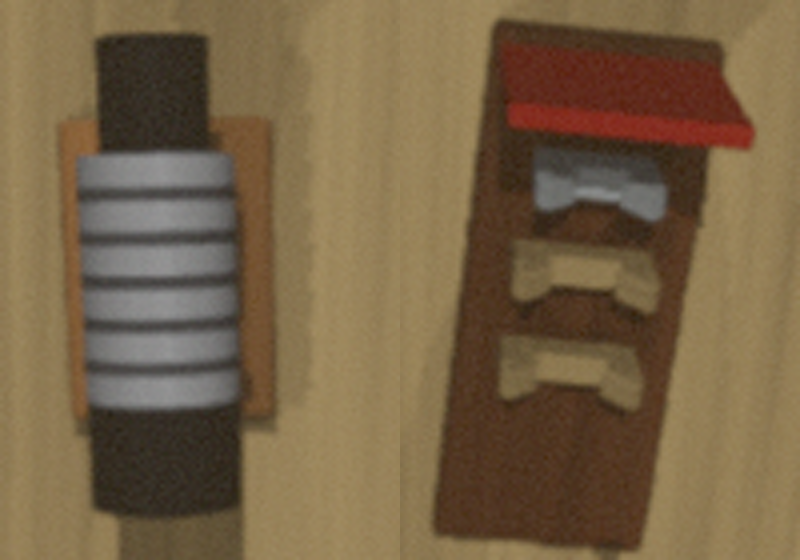

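```bash
python3 - <<'E'
from h import *
p=ctrl.camera_params("wrist"); o=ctrl.get_obs(); T=np.eye(4); T[:3,:3]=R.from_rotvec(o["orientation"]).as_matrix(); T[:3,3]=o["ee_pos"]; T=T@p["T_tool_cam"]
a=lambda q:np.array(q,float)/4+[250,60]-.37; b=lambda q:np.array(q,float)/4+[315,210]-.37
os=np.array([[26,17,40],[26,-17,40],[-26,17,40],[-26,-17,40],[50,0,40],[-50,0,40]])/1e3
print(fit([(p,T,os,a([[79,157],[235,155],[89,407],[240,405],[152,36],[166,514]]))],[.54,.19,1.6]))
oc=np.array([[75,30,10],[75,-30,10],[-75,30,10],[-75,-30,10],[18,19,32],[18,-19,32],[-10,19,32],[-10,-19,32]])/1e3
print(fit([(p,T,oc,b([[95,20],[320,43],[35,535],[240,550],[115,240],[260,258],[100,336],[242,350]]))],[.6,.03,1.5]))
E
```

```text
(array([0.54027773, 0.18737428, 1.61248553]), array([[-0.4,  0.9],
       [ 0.2,  0.8],
       [-0.3, -1. ],
       [-0. , -1. ],
       [ 0.3,  1.5],
       [ 0.3, -1.5]]))
(array([0.61137438, 0.03145083, 1.50416957]), array([[-1.3, -3.6],
       [ 1.4, -3.7],
       [-1.1, -3.5],
       [ 0.3, -2.9],
       [-0.8,  3.1],
       [ 0.6,  2. ],
       [-0.2,  4.3],
       [ 1.1,  4. ]]))
```

```bash
python3 - <<'E'
from h import *
p=ctrl.camera_params("wrist"); o=ctrl.get_obs(); T=np.eye(4); T[:3,:3]=R.from_rotvec(o["orientation"]).as_matrix(); T[:3,3]=o["ee_pos"]; T=T@p["T_tool_cam"]
b=lambda q:np.array(q,float)/4+[315,210]-.37
oc=np.array([[75,30,10],[75,-30,10],[-75,30,10],[-75,-30,10],[18,19,10],[18,-19,10],[-10,19,10],[-10,-19,10],[10,19,32],[10,-19,32],[-18,19,32],[-18,-19,32]])/1e3
print(fit([(p,T,oc,b([[95,20],[320,43],[35,535],[240,550],[115,240],[260,258],[100,336],[242,350],[120,310],[256,318],[104,406],[240,412]]))],[.6,.03,1.5]))
# feel small end, 38 mm out; grasp point at z=.04
for k in (.038,):
  s=delta(.5403+k*np.cos(1.6125),.1875+k*np.sin(1.6125),.10,1.6125)
  delta(.5403+k*np.cos(1.6125),.1875+k*np.sin(1.6125),.024,1.6125,s)
E
```

```text
(array([0.61276559, 0.02578823, 1.5063686 ]), array([[-0.3,  1.9],
       [ 2.1,  1.7],
       [ 0.1,  0.9],
       [ 1.3,  1.3],
       [-0.9, -0.1],
       [-1.4, -1.4],
       [-0.1, -0.1],
       [-0.6, -0.6],
       [-1.9, -1.9],
       [ 1.3, -0.6],
       [-1. , -1.3],
       [ 1.4,  0.3]]))
rot [-0.001  0.    -0.011] d [ 0.0986 -0.0275  0.16  ] rows 4.55500503141556 0.0877666235809125 t 2.15
rot [0. 0. 0.] d [0.    0.    0.076] rows 1.8225419664268585 0.0 t 2.15
```

The cradle averages (0.612, 0.028, 1.505). Now I feel the +y end, 38 mm out from the middle.

```bash
python3 drive.py '0 0 -0.011 0.0986 -0.0275 0.16 0.085;0 0 -0.011 0.0986 -0.0275 0.16 0.085;0 0 -0.011 0.0986 -0.0275 0.16 0.085;0 0 -0.011 0.0986 -0.0275 0.16 0.085;0 0 -0.011 0.0986 -0.0275 0.16 0.085;0 0 -0.011 0.0986 -0.0275 0.2 0.085;0 0 -0.011 0.0986 -0.0275 0.239 0.085;0 0 -0.011 0.0986 -0.0275 0.239 0.085'
python3 drive.py '0 0 0 0 0 0 0.06;0 0 0 0 0 0 0.05;0 0 0 0 0 0 0.045;0 0 0 0 0 0 0.04' 20
```

```text
time: 2.82
ee_pos: [0.536, 0.2215, 0.0149]
orientation: [-2.176, -2.262, 0.014]
force: [-1.9, -1.6, -0.3]
opening: 0.0849
gripper_force: 0.0
time: 3.15
ee_pos: [0.5408, 0.2249, 0.0237]
orientation: [2.177, 2.263, 0.005]
force: [-0.1, 0.2, 0.6]
opening: 0.0404
gripper_force: 0.0
```

```bash
python3 drive.py '0 0 0 0 0 0 0.036;0 0 0 0 0 0 0.033;0 0 0 0 0 0 0.030;0 0 0 0 0 0 0.028;0 0 0 0 0 0 0.026' 20;python3 drive.py '0 0 0 0 0 0 0.024;0 0 0 0 0 0 0.022;0 0 0 0 0 0 0.020;0 0 0 0 0 0 0.020;0 0 0 0 0 0 0.02' 20
```

```text
time: 3.57
ee_pos: [0.5382, 0.2255, 0.0227]
orientation: [-2.176, -2.265, 0.001]
force: [-12.4, 0.9, 11.5]
opening: 0.0324
gripper_force: 18.9
time: 3.98
ee_pos: [0.5382, 0.2255, 0.0227]
orientation: [-2.176, -2.266, 0.001]
force: [-12.9, 2.6, 10.5]
opening: 0.0326
gripper_force: 18.9
```

The opening is 32.5 mm, but this end looks narrow in the pictures. The pads may have overlapped the silver, so I'll look.

```bash
python3 -c "
from h import *
a=ctrl.get_image('wrist')[:,:,::-1];b=ctrl.get_image('side')[:,:,::-1]
cv2.imwrite('pics/w2.png',cv2.hconcat([cv2.resize(a,(400,300)),cv2.resize(b,(400,300))]));cv2.imwrite('pics/w2f.png',a);cv2.imwrite('pics/s2f.png',b)"
```

```text
(no output)
```

View pics/w2.png

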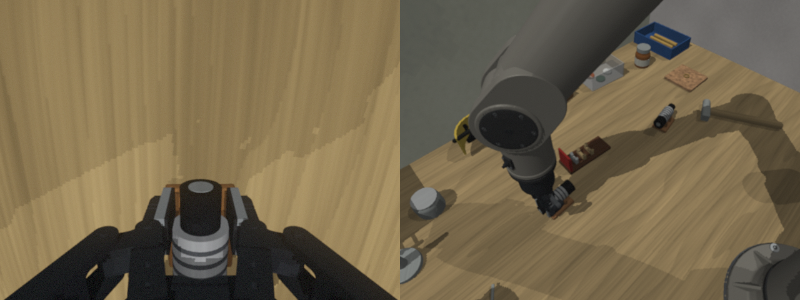

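```bash
python3 -c "
import cv2
a=cv2.imread('pics/w2f.png')
cv2.imwrite('pics/c3.png',cv2.resize(a[280:480,210:430],None,fx=3,fy=3,interpolation=2)*1)"
```

```text
(no output)
```

View pics/c3.png

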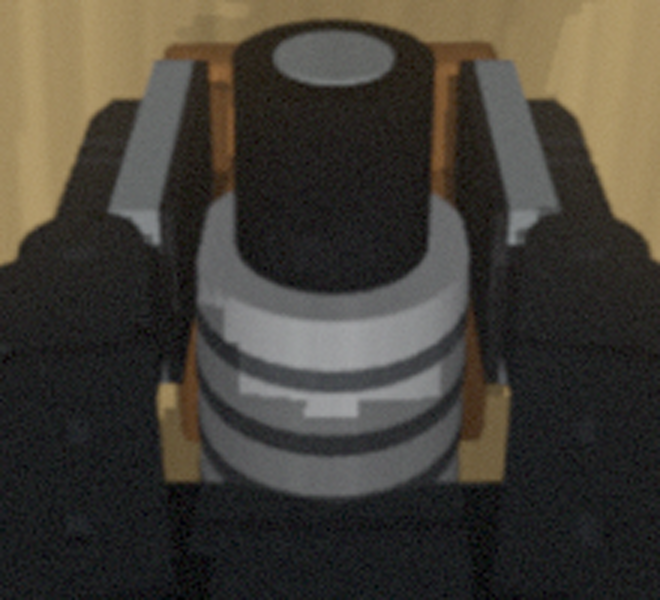

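The pads straddle the silver shoulder while the black end (narrow) hangs free, so the sleeve sits further towards +y than measured. I locate the end face and shoulder from this picture.

```bash
python3 - <<'E'
from h import *
p=ctrl.camera_params("wrist"); o=ctrl.get_obs(); T=np.eye(4); T[:3,:3]=R.from_rotvec(o["orientation"]).as_matrix(); T[:3,3]=o["ee_pos"]; T=T@p["T_tool_cam"]
print(T[:3,3],o["ee_pos"],o["force"])
for q,z in (((333,57),.04),((333,20),.052),((333,318),.057),((333,290),.052)):
    px=np.array(q)/3+[210,280]-.33
    n=cv2.undistortPoints(px[None,None],K(p),p["dist"])[0,0]; d=T[:3,:3]@[*n,1]; print(q,T[:3,3]+d*(z-T[2,3])/d[2])
E
```

```text
[0.5351444  0.30543931 0.16557694] [0.53822454 0.22548524 0.02274585] [-11.75487052   1.75806414   9.91160766]
(333, 57) [0.53765417 0.24234605 0.04      ]
(333, 20) [0.5372398  0.25260809 0.052     ]
(333, 318) [0.53862058 0.21920429 0.057     ]
(333, 290) [0.53862098 0.21910695 0.052     ]
```

The sleeve's middle is at y ≈0.193, as the top camera said, and the pads overlapped the shoulder by 4 mm. I open, shift out 7 mm and feel again.

```bash
python3 drive.py '0 0 0 0 0 0 0.06;0 0 0 0 0 0 0.06;0 0 0 0.007 -0.0025 -0.001 0.045;0 0 0 0.007 -0.0025 -0.001 0.04;0 0 0 0.007 -0.0025 -0.001 0.034;0 0 0 0.007 -0.0025 -0.001 0.030' 20;python3 drive.py '0 0 0 0 0 0 0.027;0 0 0 0 0 0 0.025;0 0 0 0 0 0 0.022;0 0 0 0 0 0 0.020;0 0 0 0 0 0 0.020;0 0 0 0 0 0 0.02' 20
```

```text
time: 4.58
ee_pos: [0.5366, 0.2319, 0.0225]
orientation: [2.176, 2.266, 0.0]
force: [-0.1, -0.3, 0.1]
opening: 0.0297
gripper_force: 0.0
time: 5.08
ee_pos: [0.5371, 0.2318, 0.0225]
orientation: [2.176, 2.265, 0.001]
force: [5.3, -0.6, 1.0]
opening: 0.0232
gripper_force: 19.8
```

The opening is 23.2 mm at 19.8 N, so the +y end is the smaller one and already points towards the red plate. No turning is needed. Next I rise, move to the middle and grip.

```bash
python3 drive.py '0 0 0 0 0 0 0.06;0 0 0 0 0 0 0.06;0 0 0 0 0 -0.04 0.06;0 0 0 -0.02 0 -0.05 0.06;0 0 0 -0.039 0.0003 -0.05 0.055;0 0 0 -0.039 0.0003 -0.05 0.055;0 0 0 -0.039 0.0003 -0.05 0.055' 20;
python3 -c "
from h import *
delta(.539,.193,.031,1.6125)"
```

```text
time: 5.67
ee_pos: [0.5382, 0.1916, 0.0723]
orientation: [2.179, 2.263, -0.001]
force: [-0.5, 0.8, 0.2]
opening: 0.0548
gripper_force: 0.0
rot [-0.001  0.001 -0.004] d [0.0014 0.0009 0.0413] rows 0.9901417107946756 0.029748061265037644 t 5.6667
```

```bash
python3 drive.py '0 0 0 0.001 0.001 0.03 0.05;0 0 0 0.001 0.001 0.041 0.045;0 0 0 0.001 0.001 0.041 0.042;0 0 0 0.001 0.001 0.041 0.038;0 0 0 0.001 0.001 0.041 0.036;0 0 0 0.001 0.001 0.041 0.034;0 0 0 0.001 0.001 0.041 0.03;0 0 0 0.001 0.001 0.041 0.02' 40;python3 drive.py '0 0 0 0 0 0 0.02;0 0 0 0 0 0 0.02;0 0 0 0 0 0 0.02' 60
```

```text
time: 6.33
ee_pos: [0.5392, 0.1945, 0.0322]
orientation: [-2.176, -2.266, -0.001]
force: [-4.5, 1.9, 5.4]
opening: 0.0329
gripper_force: 39.2
time: 6.58
ee_pos: [0.5392, 0.1944, 0.0323]
orientation: [-2.176, -2.266, -0.001]
force: [-5.3, 1.5, 7.1]
opening: 0.032
gripper_force: 58.8
```

```bash
python3 drive.py '0 0 0 0 0 -0.01 0.02;0 0 0 0 0 -0.03 0.02;0 0 0 0 0 -0.06 0.02;0 0 0 0 0 -0.09 0.02;0 0 0 0 0 -0.09 0.02' 60;python3 -c "
from h import *
a=ctrl.get_image('wrist')[:,:,::-1];b=ctrl.get_image('side')[:,:,::-1]
c=cv2.resize(b[180:380,180:420],(480,400));cv2.imwrite('pics/l.png',cv2.hconcat([cv2.resize(a[260:480,180:460],(318,250)),cv2.resize(c,(300,250))]))
s=delta(.611,.031,.122,1.505)"
```

```text
time: 7.0
ee_pos: [0.5419, 0.1951, 0.1276]
orientation: [2.174, 2.263, 0.01]
force: [1.1, 0.2, -2.1]
opening: 0.0316
gripper_force: 60.5
rot [ 0.003 -0.001  0.105] d [-0.1654  0.0643  0.0013] rows 4.256458779666237 0.841793780713016 t 7.1
```

View pics/l.png

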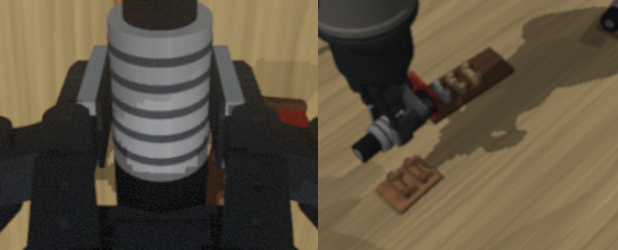

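The sleeve is held level, weight about 2 N. I carry it over the cradle.

```bash
python3 drive.py '0 0 0.105 -0.1654 0.0643 0 0.02;0 0 0.105 -0.1654 0.0643 0 0.02;0 0 0.105 -0.1654 0.0643 0 0.02;0 0 0.105 -0.1654 0.0643 0 0.02;0 0 0.105 -0.1654 0.0643 0.01 0.02;0 0 0.105 -0.1654 0.0643 0.03 0.02;0 0 0.105 -0.1654 0.0643 0.03 0.02;0 0 0.105 -0.1654 0.0643 0.03 0.02' 60;python3 -c "
from h import *
import time
ob=ctrl.get_obs()
a=ctrl.get_image('top')[:,:,::-1];w=ctrl.get_image('wrist')[:,:,::-1]
cv2.imwrite('pics/p.png',cv2.hconcat([cv2.resize(a[120:240,220:380],(400,300),interpolation=2),cv2.resize(w[180:480,120:520],(400,300))]))
s=delta(.611,.031,.034,1.505)"
```

```text
time: 7.77
ee_pos: [0.6088, 0.0315, 0.09]
orientation: [-2.29, -2.147, 0.004]
force: [0.1, 1.0, -1.5]
opening: 0.0315
gripper_force: 60.3
rot [-0.    -0.     0.002] d [-0.0012  0.001   0.0577] rows 1.3853135754880481 0.01764392222061061 t 7.8667
```

View pics/p.png

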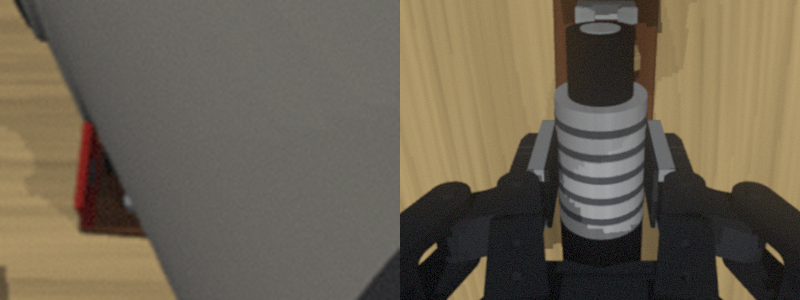

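The sleeve hangs above the cradle, small end towards the fork at about full-frame pixel (326,192), base edges at 276 and 378 on row 240. I check it against the estimate.

```bash
python3 - <<'E'
from h import *
p=ctrl.camera_params("wrist"); o=ctrl.get_obs(); T=np.eye(4); T[:3,:3]=R.from_rotvec(o["orientation"]).as_matrix(); T[:3,3]=o["ee_pos"]; T=T@p["T_tool_cam"]
c,s=np.cos(1.505),np.sin(1.505); C=np.array([.611,.03])
for n,px,z in (("fork",(326,194),.03),("baseL",(276,240),.01),("baseR",(378,240),.01),("end",(320,208),.099)):
    v=cv2.undistortPoints(np.array([[px]],float),K(p),p["dist"])[0,0]; d=T[:3,:3]@[*v,1]; w=T[:3,3]+d*(z-T[2,3])/d[2]; e=w[:2]-C
    print(n,w.round(4),"cradle xy",(c*e[0]+s*e[1]).round(4),(-s*e[0]+c*e[1]).round(4))
delta(.612,.031,.034,1.505)
E
```

```text
fork [0.6153 0.069  0.03  ] cradle xy 0.0392 -0.0017
baseL [0.5844 0.0392 0.01  ] cradle xy 0.0074 0.0272
baseR [0.6442 0.0354 0.01  ] cradle xy 0.0076 -0.0328
end [0.6129 0.0787 0.099 ] cradle xy 0.0487 0.0013
rot [-0.    -0.     0.002] d [-0.0011  0.002   0.0577] rows 1.385914009777681 0.01764392222061061 t 7.8667
```

```bash
python3 drive.py '0 0 0 0 0.0033 0.02 0.02;0 0 0 0 0.0033 0.035 0.02;0 0 0 0 0.0033 0.048 0.02;0 0 0 0 0.0033 0.052 0.02;0 0 0 0 0.0033 0.055 0.02;0 0 0 0 0.0033 0.056 0.02' 60;python3 drive.py '0 0 0 0 0 0.0015 0.02;0 0 0 0 0 0.0015 0.02;0 0 0 0 0 0.0015 0.02' 60
```

```text
time: 8.37
ee_pos: [0.6136, 0.0313, 0.0356]
orientation: [2.292, 2.149, 0.0]
force: [0.4, 0.6, -3.1]
opening: 0.0318
gripper_force: 60.5
time: 8.62
ee_pos: [0.6138, 0.0312, 0.0345]
orientation: [2.292, 2.148, 0.001]
force: [-0.8, 1.2, 0.5]
opening: 0.0321
gripper_force: 61.0
```

Contact begins near TCP z 0.0345, about 2 mm above the pick height. I lower a touch more.

```bash
python3 drive.py '0 0 0 0 0 0.001 0.02;0 0 0 0 0 0.0015 0.02;0 0 0 0 0 0.002 0.02;0 0 0 0 0 0.002 0.02' 40
```

```text
time: 8.95
ee_pos: [0.614, 0.0312, 0.0339]
orientation: [2.292, 2.147, 0.001]
force: [-13.0, 0.3, 28.9]
opening: 0.032
gripper_force: 64.0
```

The push back is firm, so it is seated. I ease off, open and withdraw.

```bash
python3 drive.py '0 0 0 0 -0.0005 -0.001 0.02;0 0 0 0 -0.0005 -0.001 0.034;0 0 0 0 -0.0005 -0.001 0.037;0 0 0 0 -0.0005 -0.001 0.045;0 0 0 0 -0.0005 -0.001 0.055;0 0 0 0 -0.0005 -0.001 0.06;0 0 0 0 -0.0005 -0.001 0.06' 20;python3 drive.py '0 0 0 0 0 -0.02 0.06;0 0 0 0 0 -0.05 0.06;0 0 0 0 0 -0.09 0.06;0 0 0 0 0 -0.13 0.06;0 0 0 -0.04 0 -0.16 0.06;0 0 0 -0.08 0 -0.18 0.06;0 0 0 -0.08 0 -0.18 0.06;0 0 0 -0.08 0 -0.18 0.06';python3 -c "
from h import *
b=ctrl.get_image('side')[:,:,::-1];w=ctrl.get_image('wrist')[:,:,::-1]; cv2.imwrite('pics/wf.png',w)
cv2.imwrite('pics/f.png',cv2.hconcat([cv2.resize(b[180:330,230:430],(400,300),interpolation=2),cv2.resize(w[20:320,180:480],(400,400))[:300]]))"
```

```text
time: 9.53
ee_pos: [0.6131, 0.0309, 0.0328]
orientation: [-2.293, -2.148, -0.0]
force: [0.2, 0.3, -0.4]
opening: 0.0602
gripper_force: 0.0
time: 10.2
ee_pos: [0.6084, -0.0533, 0.2148]
orientation: [2.296, 2.139, 0.001]
force: [-0.1, 0.4, -0.9]
opening: 0.0598
gripper_force: 0.0
```

View pics/f.png

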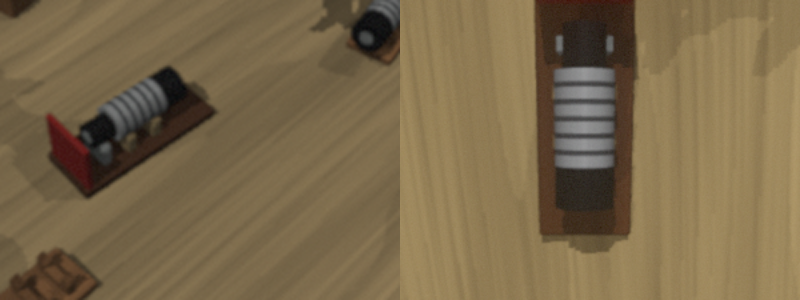

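The sleeve lies level in the saddles, small end over the fork by the red plate. I check the centring, then sign off if it is good.

```bash
python3 - <<'E'
from h import *
p=ctrl.camera_params("wrist"); o=ctrl.get_obs(); T=np.eye(4); T[:3,:3]=R.from_rotvec(o["orientation"]).as_matrix(); T[:3,3]=o["ee_pos"]; T=T@p["T_tool_cam"]
c,s=np.cos(1.505),np.sin(1.505); C=np.array([.613,.0295])
for n,q,z in (("silver+",(185,67),.05),("silver-",(185,168),.05),("base end",(185,235),.01),("fork",(185,44),.03)):
    px=np.array(q)/1.3333+[180,20]
    v=cv2.undistortPoints(px[None,None],K(p),p["dist"])[0,0]; d=T[:3,:3]@[*v,1]; w=T[:3,3]+d*(z-T[2,3])/d[2]; e=w[:2]-C
    print(n,w.round(4),(c*e[0]+s*e[1]).round(4),(-s*e[0]+c*e[1]).round(4))
print(o["time"])
E
```

```text
silver+ [0.6135 0.0561 0.05  ] 0.0266 0.0012
silver- [0.61   0.0028 0.05  ] -0.0268 0.0013
base end [ 0.6067 -0.0439  0.01  ] -0.0737 0.0015
fork [0.6144 0.0701 0.03  ] 0.0406 0.0013
10.3
```

The sleeve is centred within about 1 mm of the cradle.

```bash
python3 -c "
from bench import ctrl
print(ctrl.sign_off())"
```

```text
the job is handed in; nothing more can be done
None
```

I felt the left sleeve's +y end in its rest at 23 mm across, so that is the smaller end, then laid the sleeve in the cradle with that end at the red plate, centred to about 1 mm by the wrist camera, let go, and handed the job in at about 10 s with the other sleeve untouched; no verdict was returned.

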